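# Make up the staining carrier

### The arm

A 7-joint arm with a two-finger parallel gripper is mounted at the origin on a cart in front of the work surface, level with it; the furniture and walls round the work are solid. World frame = base frame: x ahead of the robot, y to its left, z up, the work surface at z = 0. Lengths are in m, angles in rad, forces in N, time in s.
With the tool pointing down it reaches from about 0.4 to 0.85 m from the base axis. Payload 4.5 kg.
Tool frame: the origin (TCP) lies between the finger pads; the fingertips stand 11 mm ahead of it and the grasp point (between the pads) lies 8 mm behind it (r.nose_length is the distance from the TCP to the fingertips, in m); z points along the fingers, y is the line along which they close (so a half turn about z gives the same grasp; the last joint's range is limited). The gripper opens to 88 mm and grips with 3 to 60 N. Pads are 18 mm wide; open, the fingers measure 123 mm over their backs; the gripper's body (75 mm by 187 mm) begins 45 mm behind the grasp point.
Start: joints at [-1.113, 0.689, -0.195, 1.565, 0.157, 0.902, -0.215], TCP at [0.257, 0.57, 0.213] pointing down, gripper open.
Joint ranges: [-3.01, 3.01], [-0.46, 2.08], [-1.47, 1.51], [0.13, 2.56], [-1, 4.14], [0.04, 2.09], [-2.66, 2.66]. Speed limits (rad/s): [2.57, 2.57, 3.14, 3.14, 3.14, 3.14, 3.14].

### API

Orientations are given as a unit quaternion [x, y, z, w].
In Python, from plant import get_state, snapshot, camera_model, r gives the robot as it stands.
- The arm moves only by the shell command python3 -m inch 'ROWS' [FORCE]. ROWS is text: rows parted by semicolons, each of 7 numbers parted by spaces: the opening, from -1 (shut) to 1 (fully open), then the shift along the tool's x, y, z in m, then the turn, a rotation vector about the tool's x, y, z in rad. A call has 1 to 20 rows; each row shifts and turns the commanded pose from where the row before left it, along the tool's axes as they then stand; what a row does not reach is not made up. A row lasts 1/12 s, in which the tool goes at most 41.7 mm and 7.16 degrees, less where a joint would pass 70% of its speed; a pose out of reach is approached as far as the arm can. A call is refused whole if a number of a shift passes 0.0417 or a number of a turn 0.125, either way. A call with a gripper value outside its range is refused whole. The fingers move at their own pace and stop on an object; FORCE is the grip in N (left out, the last holds). Time passes only in rows, so rows that do not move let the fingers close. It gives the time, the measured TCP pose, the force, the opening and the grip force at its end, in the units of the state.
- get_state(): the state, without advancing time (a new reading comes with each control period).
- snapshot(name): name is "scene" or "top"; returns (picture, depth): 384x512x3 uint8, red, green, blue; 384x512 float32, m along the optical axis (not along the pixel's ray), 0 where there is no reading.
- camera_model(name): a dict with "intrinsics" (3x3 intrinsics, pixels), "view" (4x4, takes a point from world to camera coordinates). Camera axes: x right, y down, z forward; pixel columns grow to the right and rows downward; lengths in m; the calibration is good to about 2 mm. A picture is of the moment at which its call begins. camera_model takes no time and is no camera call.
- r.finish_job(): hands the job in; it is judged then, once.
The state is a dict: "clock": time; "q": joint angles; "qd": joint speeds; "joint_torque": joint torques, N m; "tool_pos": TCP position; "eef_rot": TCP orientation; "contact_force": force on the tool from outside, world axes, zero at the start; "moment": the same for the moment, N m; "opening": opening from 0.0 (shut) to 1.0 (fully open); "finger_force": force on a finger pad.
Only numpy, scipy, OpenCV 4.12 (cv2) and the standard library are available. Lean on these libraries where they do the work, as an engineer would, in place of code of your own. Each camera call takes 0.05 s, during which the arm holds its last target. There are 200 camera calls.

### The job

Get the teal bottle carrier ready for staining: stand the amber bottle with the blue cap in the bay marked with one dot, the cloudy white bottle with the red cap in the bay with two dots, and the small amber dropper bottle in the bay with three dots. The cloudy white bottle with the yellow cap and the amber bottle with the white cap are not part of the set: one of them has been left in the carrier, so take it out, and both must end up standing on the steel tray. Keep every bottle upright throughout, let go of them all, and leave the timer and the forceps where they lie.

Things in the scene. Friction and masses are not known exactly. Their poses are not given: they have to be found in the camera images.
- stain_centre (a point): Amber (brown) bottle with a BLUE screw cap, for the one-dot bay. Round, 52 mm diameter with straight sides up to 85 mm, 125 mm tall, cap 30 mm diameter, 0.16 kg. Point on its axis, half-way up (62.5 mm above its underside); z up. Starts upright on the worktop.
- rinse_centre (a point): White, slightly clear plastic bottle with a RED screw cap, for the two-dot bay. Round, 49 mm in diameter with straight sides up to 70 mm, then a shoulder, 105 mm tall, cap 28 mm in diameter; 0.14 kg. The point is on its axis, half-way up (52.5 mm above its underside); z up. Starts standing on the worktop.
- oil_centre (a point): The small amber dropper bottle with a black collar and rubber bulb, for the three-dot bay. Round, 33 mm in diameter with straight sides up to 55 mm, then shoulder, collar (24 mm diameter, 62 to 77 mm) and bulb (13 mm diameter), 102 mm tall; 0.07 kg. The point is on its axis, half-way up (51 mm above its underside); z up. Starts standing on the worktop.
- odd_white_centre (a point): Look-alike of the red-capped white bottle, same size and shape (49 mm diameter, straight to 70 mm, 105 mm tall, 0.14 kg) but with a YELLOW cap. Belongs on the steel tray. Point on its axis, half-way up (52.5 mm above its underside); z up. Starts upright in the carrier's two-dot bay or on the tray.
- odd_amber_centre (a point): Look-alike of the blue-capped amber bottle, same size and shape (52 mm diameter, straight to 85 mm, 125 mm tall, 0.16 kg) but with a WHITE cap. Belongs on the steel tray. Point on its axis, half-way up (62.5 mm above its underside); z up. Starts upright on the tray or in the carrier's two-dot bay: where the yellow-capped one is not.
- carrier: Teal bottle carrier, standing fast, 80 (x) x 220 mm (y), 4 mm walls 36 mm high, floor 4 mm up, grip loops 24 mm out at its ends. Origin: centre of underside. Bays in a row: one-dot, 72 x 72 mm inside, centre (0, +72) mm; two-dot, 72 x 72, at (0, -4); three-dot, 72 (x) x 60 (y), at (0, -74). White dots on a 20 mm ledge, 33 mm high, along the front (-x); seen from the front, one-dot is at left.
- tray: Shallow stainless steel tray, standing fast, 198 mm (its x) x 128 mm (its y), rim 17 mm high; inner floor 188 x 118 mm, 4 mm above the worktop. Origin: centre of the underside. One look-alike stands near its -x end (x = -45 mm) at the start; the +x end (x = +45 mm) is free.
- lab_timer: Bystander: flat white countdown timer with coloured keys, 58 x 66 x 18 mm, lying loose on the worktop beyond the tray's -x end. Origin: centre of its underside.
- forceps: Bystander: steel forceps, 130 mm long (its y), 14 mm wide, 10 mm high, lying loose on the worktop in front of the carrier's ledge. Origin: centre of the underside.
There are look-alikes about, which are no part of the job. What is shaped like the part that bears rinse_centre but purple is not meant.

How it is judged:
At the end, for the whole second after the job is handed in: Blue-capped amber, red-capped white and dropper bottle stand on the floor of the one-, two- and three-dot bay (within 14, 14 and 22 mm of the bay's centre; 16 mm along y for the dropper); both look-alikes stand on the tray's floor. All upright within 0.1 rad, at rest and released (x of stain_centre in the frame of carrier between -0.014 and 0.014 m and y of stain_centre in the frame of carrier between 0.058 and 0.086 m and z of stain_centre in the frame of carrier between 0.0605 and 0.0725 m and angle between each of stain_centre, rinse_centre, oil_centre, odd_white_centre, odd_amber_centre's own z axis and vertical below 0.1 rad and linear speed of each of stain, rinse, oil, odd_white, odd_amber below 0.02 m/s and contact force between the fingers and stain below 0.05 N and x of rinse_centre in the frame of carrier between -0.014 and 0.014 m and y of rinse_centre in the frame of carrier between -0.018 and 0.01 m and z of rinse_centre in the frame of carrier between 0.0505 and 0.0625 m and contact force between the fingers and rinse below 0.05 N and x of oil_centre in the frame of carrier between -0.022 and 0.022 m and y of oil_centre in the frame of carrier between -0.09 and -0.058 m and z of oil_centre in the frame of carrier between 0.049 and 0.061 m and contact force between the fingers and oil below 0.05 N and x of odd_white_centre in the frame of tray between -0.074 and 0.074 m and y of odd_white_centre in the frame of tray between -0.04 and 0.04 m and z of odd_white_centre in the frame of tray between 0.0505 and 0.0625 m and contact force between the fingers and odd_white below 0.05 N and x of odd_amber_centre in the frame of tray between -0.074 and 0.074 m and y of odd_amber_centre in the frame of tray between -0.04 and 0.04 m and z of odd_amber_centre in the frame of tray between 0.0605 and 0.0725 m and contact force between the fingers and odd_amber below 0.05 N); the robot touches nothing.
It fails at once if a bottle is tipped over (leans more than 0.6 rad) (angle between any of stain_centre, rinse_centre, oil_centre, odd_white_centre, odd_amber_centre's own z axis and vertical above 0.6 rad).
It fails at once if the timer or the forceps are shifted by more than 30 mm (distance of any of lab_timer, forceps from where it was at the start of the episode above 0.03 m).
It also fails if it takes over 99 s, if anything falls off the work surface, if the arm or the gripper's body presses on something with over 40 N, if the wrist force passes 120 N, or if a joint passes its speed limit or range.

## Working session

There is one attempt and no reset: what is moved stays moved. The work goes in short steps, Python scripts to look and compute and a shell command to move; the robot and the scene stay as the last step left them, time stands still between calls to the robot, and variables do not carry over. Pictures are saved under pics/ and viewed, at most 14 in all, crops included, and the job is handed in when it is done.

```bash
mkdir -p pics; ls; python3 - <<'E'
from plant import get_state, snapshot, camera_model, r
import cv2,numpy as np
for n in("scene","top"):
    p,d=snapshot(n); np.save(f"/tmp/{n}_d.npy",d); cv2.imwrite(f"pics/{n}0.png",p[:,:,::-1])
    m=camera_model(n); print(n,np.round(m["intrinsics"],1).tolist(),np.round(m["view"],3).tolist())
s=get_state(); print({k:np.round(v,3).tolist() for k,v in s.items()})
E
```

```text
pics
scene [[481.8, 0.0, 253.6], [0.0, 481.8, 183.8], [0.0, 0.0, 1.0]] [[0.889, -0.457, 0.021, -0.477], [-0.218, -0.465, -0.858, 0.17], [0.402, 0.758, -0.513, 1.058], [0.0, 0.0, 0.0, 1.0]]
top [[405.8, 0.0, 256.8], [0.0, 405.8, 187.6], [0.0, 0.0, 1.0]] [[-0.015, -1.0, -0.001, 0.004], [-0.986, 0.015, -0.169, 0.525], [0.169, -0.001, -0.986, 1.022], [0.0, 0.0, 0.0, 1.0]]
{'clock': 0.1, 'q': [-1.113, 0.69, -0.194, 1.566, 0.157, 0.903, -0.215], 'qd': [0.0, -0.002, -0.001, -0.004, 0.001, 0.001, -0.0], 'joint_torque': [-0.003, -52.85, -1.271, -15.384, -0.053, 0.002, 0.0], 'tool_pos': [0.257, 0.569, 0.213], 'eef_rot': [0.21, 0.978, -0.001, -0.0], 'contact_force': [-0.16, -1.182, -0.466], 'moment': [0.016, -0.008, 0.02], 'finger_force': 0.0, 'opening': 1.002}
```

View pics/scene0.png

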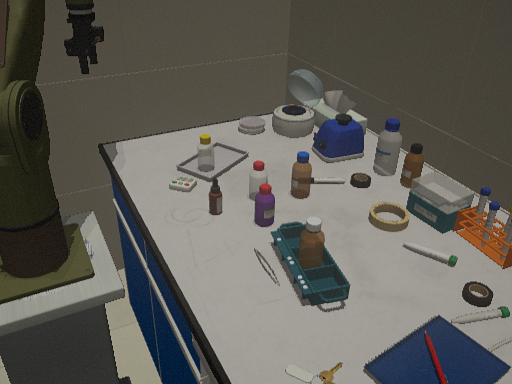

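View pics/top0.png

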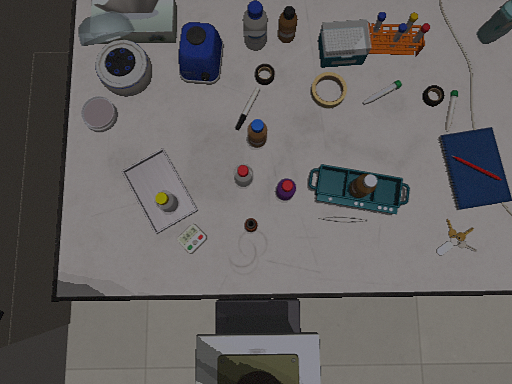

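The top view shows the white-cap amber bottle in the carrier's two-dot bay (370,181) and the yellow-cap white one on the tray (162,199). The blue-cap amber is at (257,127) and the dropper at (251,224). Two bottles have a red cap: the white one at (243,172) fits the description, and the purple one at (286,187) is the decoy.

```bash
cat > h.py <<'E'
import numpy as np,cv2
from plant import get_state,snapshot,camera_model,r
def cloud(n,d):
    m=camera_model(n);K=np.array(m["intrinsics"]);V=np.linalg.inv(np.array(m["view"]))
    v,u=np.mgrid[:d.shape[0],:d.shape[1]]
    c=np.stack([(u-K[0,2])/K[0,0]*d,(v-K[1,2])/K[1,1]*d,d],-1)
    return c@V[:3,:3].T+V[:3,3]
def ray(n,u,v,z):
    m=camera_model(n);K=np.array(m["intrinsics"]);V=np.linalg.inv(np.array(m["view"]))
    d=V[:3,:3]@np.linalg.inv(K)@[u,v,1];o=V[:3,3]
    return o+d*(z-o[2])/d[2]
def top(P,d,u,v,h,w=18):
    "centre of the bottle's top face near pixel u,v"
    s=np.s_[v-w:v+w,u-w:u+w];Q=P[s];ok=(d[s]>0)&(abs(Q[...,2]-h)<.006)
    uu=np.argwhere(ok)
    if len(uu)<4:return None
    (cu,cv),rad=cv2.minEnclosingCircle(uu[:,::-1].astype(np.float32))
    return ray("top",cu+u-w,cv+v-w,h),Q[ok].mean(0),len(uu),rad/405*.95
E
python3 - <<'E'
from h import *
np.set_printoptions(precision=4,suppress=True)
d=np.load("/tmp/top_d.npy");P=cloud("top",d)
for n,u,v,h in[("stain",257,127,.125),("rinse",243,172,.105),("purple",286,187,.105),("oddA",370,181,.125),("oddW",162,199,.105),("oil",251,224,.102)]:
    print(n,top(P,d,u,v,h))
img=cv2.imread("pics/top0.png");H=cv2.cvtColor(img,cv2.COLOR_BGR2HSV)
m=cv2.inRange(H,(80,90,30),(100,255,255))>0
box=np.zeros_like(m);box[155:222,300:418]=1
Z=P[...,2];sel=m&box&(Z>.028)&(Z<.040)
Q=P[sel][:,:2].astype(np.float32);print("carrier",len(Q),cv2.minAreaRect(Q))
dots=cv2.inRange(H,(0,0,170),(179,70,255));dots[:195]=0;dots[216:]=0;dots[:,:310]=0;dots[:,410:]=0
nn,_,st,ce=cv2.connectedComponentsWithStats(dots)
for i in range(1,nn):print("dot",ce[i],st[i,4],ray("top",*ce[i],.033)[:2])
box=np.zeros_like(m);box[145:237,118:202]=1
sel=box&(Z>.010)&(Z<.021)&(d>0)
sel[222:]=0
lab=cv2.connectedComponentsWithStats(sel.astype(np.uint8));i=1+np.argmax(lab[2][1:,4])
Q=P[lab[1]==i][:,:2].astype(np.float32);print("tray",len(Q),cv2.minAreaRect(Q))
for b in cv2.boxPoints(cv2.minAreaRect(Q)):print(b)
c=img[130:250,110:420];cv2.imwrite("pics/crop.png",cv2.resize(c,None,fx=2.5,fy=2.5,interpolation=cv2.INTER_CUBIC))
E
```

```text
stain (array([ 0.6708, -0.0064,  0.125 ]), array([ 0.6706, -0.0062,  0.1258]), 122, 0.014822023003189652)
rinse (array([0.5595, 0.0315, 0.105 ]), array([0.56  , 0.0315, 0.1049]), 99, 0.013401380527166672)
purple (array([ 0.5194, -0.0784,  0.105 ]), array([ 0.5198, -0.0787,  0.105 ]), 100, 0.01329942191088641)
oddA (array([ 0.525 , -0.2788,  0.125 ]), array([ 0.5248, -0.2778,  0.1283]), 113, 0.015647865872324248)
oddW (array([0.4926, 0.2326, 0.105 ]), array([0.4925, 0.2313, 0.1084]), 93, 0.014942688647611639)
oil (array([0.4291, 0.0136, 0.102 ]), array([0.4293, 0.0137, 0.0995]), 16, 0.004835975376176246)
carrier 983 ((0.5201273560523987, -0.2745387554168701), (0.26594045758247375, 0.09836496412754059), 79.2066650390625)
tray 361 ((0.5282256007194519, 0.26037824153900146), (0.198857843875885, 0.12854181230068207), 29.490554809570312)
[0.41   0.2674]
[0.4733 0.1555]
[0.6464 0.2534]
[0.5831 0.3653]
```

View pics/crop.png

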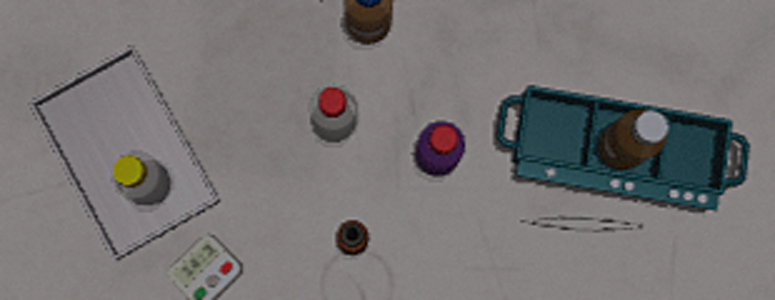

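The crop confirms it: the red-cap bottle with the white body (crop ≈ 333,105) is the one meant, and the purple one (443,140) is left alone. Carrier origin is about (0.530, -0.276) with yaw -10.8°, and the tray is at (0.528, 0.260) with its long axis at 29.5°. Fitted sizes (266x98 mm and 199x129 mm) match those given. I'll keep the closing line along carrier x throughout, and I'm turning to that now.

```bash
cat > go.py <<'E'
# python3 go.py x y z : shift along the tool axes from here to a world point
import sys
from h import *
from scipy.spatial.transform import Rotation as R
s=get_state();Rt=R.from_quat(s["eef_rot"]).as_matrix();p=np.array(s["tool_pos"])
for a in sys.argv[1:]:
    t=np.array([float(v) for v in a.split(",")]);print("tool shift mm",np.round(1000*Rt.T@(t-p),1));p=t
e=R.from_matrix(Rt.T@np.c_[[.187,.982,0],[.982,-.187,0],[0,0,-1]]).as_rotvec()
print("turn left",np.round(e,4),"t",s["clock"],"pos",np.round(s["tool_pos"],4),"open",s["opening"],"F",np.round(s["finger_force"],2))
E
python3 -m inch '1 0 0 -.003 0 0 .12;1 0 0 -.003 0 0 .12;1 0 0 -.003 0 0 .12;1 0 0 -.003 0 0 .12;1 0 0 -.003 0 0 .12;1 0 0 -.003 0 0 .12;1 0 0 -.003 0 0 .12;1 0 0 -.003 0 0 .12;1 0 0 -.003 0 0 .12;1 0 0 -.003 0 0 .12;1 0 0 -.003 0 0 .12;1 0 0 0 0 0 0;1 0 0 0 0 0 0' 20
python3 go.py .50,.25,.25 .525,-.2788,.25
```

```text
clock: 1.18
tool_pos: [0.2568, 0.5696, 0.246]
eef_rot: [0.764, 0.645, -0.0, 0.0]
contact_force: [-0.1, -0.6, -0.2]
opening: 1.0
finger_force: 0.0
tool shift mm [-274.   293.6   -3.8]
tool shift mm [-5.170e+02  1.138e+02  3.000e-01]
turn left [0.0002 0.0006 0.0188] t 1.1833 pos [0.2568 0.5696 0.246 ] open 0.9997938683999206 F 0.0
```

```bash
python3 -m inch '1 -.0228 .0245 0 0 0 .018;1 -.0228 .0245 0 0 0 0;1 -.0228 .0245 0 0 0 0;1 -.0228 .0245 0 0 0 0;1 -.0228 .0245 0 0 0 0;1 -.0228 .0245 0 0 0 0;1 -.0228 .0245 0 0 0 0;1 -.0228 .0245 0 0 0 0;1 -.0228 .0245 0 0 0 0;1 -.0228 .0245 0 0 0 0;1 -.0228 .0245 0 0 0 0;1 -.0228 .0245 0 0 0 0'
python3 -m inch '1 -.029 .0064 0 0 0 0;1 -.029 .0064 0 0 0 0;1 -.029 .0064 0 0 0 0;1 -.029 .0064 0 0 0 0;1 -.029 .0064 0 0 0 0;1 -.029 .0064 0 0 0 0;1 -.029 .0064 0 0 0 0;1 -.029 .0064 0 0 0 0;1 -.029 .0064 0 0 0 0;1 -.029 .0064 0 0 0 0;1 -.029 .0064 0 0 0 0;1 -.029 .0064 0 0 0 0;1 -.029 .0064 0 0 0 0;1 -.029 .0064 0 0 0 0;1 -.029 .0064 0 0 0 0;1 -.029 .0064 0 0 0 0;1 -.029 .0064 0 0 0 0;1 -.029 .0064 0 0 0 0;1 0 0 0 0 0 0'
python3 go.py .525,-.2788,.082
```

```text
clock: 2.18
tool_pos: [0.4947, 0.2441, 0.2461]
eef_rot: [0.77, 0.638, -0.0, -0.0]
contact_force: [-0.5, -0.4, 0.3]
opening: 0.999
finger_force: 0.0
clock: 3.77
tool_pos: [0.5064, -0.2967, 0.2461]
eef_rot: [0.773, 0.634, -0.002, 0.002]
contact_force: [-0.9, -0.6, -0.3]
opening: 1.0
finger_force: 0.0
tool shift mm [ 22.   14.6 164. ]
turn left [ 0.0007  0.0054 -0.0085] t 3.7667 pos [ 0.5064 -0.2967  0.2461] open 0.9999679641378678 F 0.0
```

```bash
python3 -m inch '1 0 0 0 0 0 0;1 0 0 0 0 0 0'; python3 go.py .525,-.2788,.082
```

```text
clock: 3.93
tool_pos: [0.5081, -0.2876, 0.2458]
eef_rot: [0.771, 0.637, 0.0, -0.001]
contact_force: [-0.2, 1.1, 0.1]
opening: 0.999
finger_force: 0.0
tool shift mm [ 11.6  15.1 163.8]
turn left [-0.0009 -0.0015 -0.0005] t 3.9333 pos [ 0.5081 -0.2876  0.2458] open 0.998811690820627 F 0.0
```

```bash
python3 -m inch '1 .004 .005 0 0 0 0;1 .004 .005 0 0 0 0;1 .003 .005 0 0 0 0;1 0 0 .02 0 0 0;1 0 0 .02 0 0 0;1 0 0 .01 0 0 0;1 0 0 0 0 0 0;1 0 0 0 0 0 0;1 0 0 0 0 0 0'; python3 go.py .525,-.2788,.083
```

```text
clock: 4.68
tool_pos: [0.5259, -0.2809, 0.1972]
eef_rot: [0.771, 0.637, 0.0, 0.001]
contact_force: [0.5, 0.5, 0.6]
opening: 0.996
finger_force: 0.0
tool shift mm [  1.9  -1.4 114.2]
turn left [ 0.0016  0.0003 -0.0024] t 4.6833 pos [ 0.5259 -0.2809  0.1972] open 0.9961083655174343 F 0.0
```

```bash
python3 -m inch '1 .002 -.001 .02 0 0 0;1 0 0 .02 0 0 0;1 0 0 .02 0 0 0;1 0 0 .02 0 0 0;1 0 0 .015 0 0 0;1 0 0 .012 0 0 0;1 0 0 .005 0 0 0;1 0 0 0 0 0 0;1 0 0 0 0 0 0;1 0 0 0 0 0 0;-1 0 0 0 0 0 0;-1 0 0 0 0 0 0;-1 0 0 0 0 0 0;-1 0 0 0 0 0 0;-1 0 0 0 0 0 0;-1 0 0 0 0 0 0;-1 0 0 0 0 0 0' 20; python3 go.py .567,.282,.25
```

```text
clock: 6.1
tool_pos: [0.5244, -0.2786, 0.0843]
eef_rot: [0.771, 0.636, 0.0, -0.0]
contact_force: [0.6, 0.5, -0.1]
opening: 0.493
finger_force: 0.0
tool shift mm [ 558.5  -64.6 -165.7]
turn left [-0.     -0.     -0.0028] t 6.1 pos [ 0.5244 -0.2786  0.0843] open 0.4931667595974204 F 0.0
```

```bash
python3 -m inch '-1 0 0 0 0 0 0;-1 0 0 0 0 0 0;-1 0 0 0 0 0 0'; python3 - <<'E'
from h import *
p,d=snapshot("scene");cv2.imwrite("pics/s1.png",cv2.resize(p[180:330,220:400,::-1],None,fx=3.3,fy=3.3,interpolation=2))
E
```

```text
clock: 6.35
tool_pos: [0.5247, -0.2786, 0.0843]
eef_rot: [0.771, 0.636, 0.0, 0.0]
contact_force: [0.7, -0.4, 0.6]
opening: 0.344
finger_force: 17.5
```

View pics/s1.png

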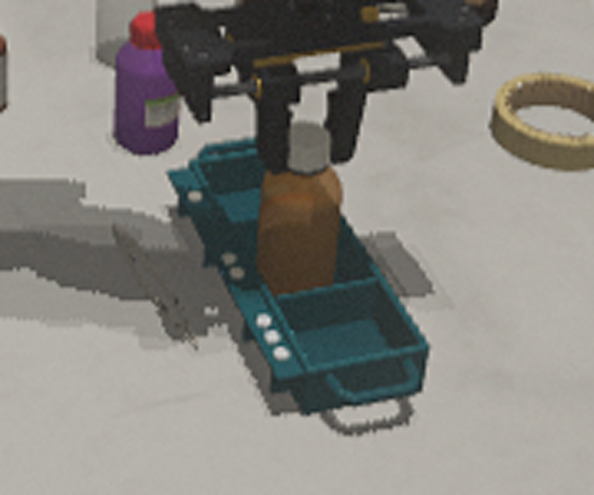

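The opening is now 30 mm, which is the cap's diameter. The picture shows the fingertips level with the cap (≈ 300,165), higher than the reported TCP implies. I'll measure the fingertip height from depth.

```bash
python3 - <<'E'
from h import *
p,d=snapshot("scene");P=cloud("scene",d)
for n,(u,v) in {"Lfinger tip":(278,165),"L":(270,160),"Rtip":(346,158),"R":(345,130),"cap":(308,150),"body":(295,240),"shoulder":(300,185),"divider":(360,290)}.items():
    a,b=int(220+u/3.3),int(180+v/3.3);print(n,a,b,np.round(P[b-1:b+2,a-1:a+2].reshape(-1,3).mean(0),3),np.round(P[b,a],3))
pt,dt=snapshot("top");Pt=cloud("top",dt);cv2.imwrite("pics/t1.png",cv2.resize(pt[120:240,290:430,::-1],None,fx=4,fy=4,interpolation=2))
E
python3 -m inch '-1 0 0 0 0 0 0'
```

```text
Lfinger tip 304 230 [ 0.504 -0.284  0.113] [ 0.504 -0.284  0.113]
L 301 228 [ 0.497 -0.283  0.12 ] [ 0.497 -0.283  0.12 ]
Rtip 324 227 [ 0.547 -0.293  0.113] [ 0.547 -0.293  0.113]
R 324 219 [ 0.545 -0.292  0.133] [ 0.546 -0.291  0.133]
cap 313 225 [ 0.519 -0.292  0.127] [ 0.519 -0.292  0.126]
body 309 252 [ 0.51  -0.3    0.065] [ 0.509 -0.301  0.067]
shoulder 310 236 [ 0.514 -0.292  0.1  ] [ 0.515 -0.291  0.099]
divider 329 267 [ 0.548 -0.324  0.029] [ 0.548 -0.324  0.029]
clock: 6.58
tool_pos: [0.5246, -0.2787, 0.0843]
eef_rot: [0.771, 0.636, 0.0, 0.0]
contact_force: [0.8, -0.1, 0.0]
opening: 0.345
finger_force: 17.6
```

View pics/t1.png

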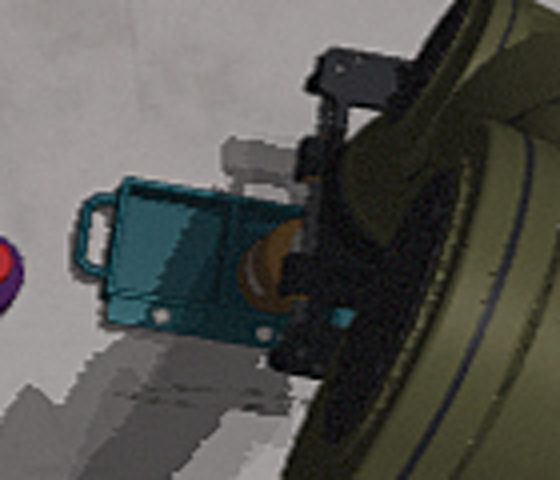

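```bash
python3 - <<'E'
from h import *
print("nose",r.nose_length)
P=cloud("scene",np.load("/tmp/scene_d.npy"))
Q=P[40:80,60:110].reshape(-1,3);Q=Q[(abs(Q[:,0]-.257)<.1)&(abs(Q[:,1]-.57)<.1)]
print("start tips z",np.sort(Q[:,2])[:12].round(3),Q[Q[:,2]<.25].mean(0))
p,d=snapshot("scene");P=cloud("scene",d)
dark=(p.max(2)<45)&(abs(P[...,0]-.525)<.08)&(abs(P[...,1]+.285)<.03)&(P[...,2]>.06)&(P[...,2]<.2)
v,u=np.nonzero(dark)
for a in range(u.min(),u.max()+1,3):
    k=u==a
    if k.any():
        i=np.argmax(v[k]);print(a,v[k][i],P[v[k][i],a].round(3))
E
```

```text
nose 0.011
start tips z [0.236 0.237 0.237 0.237 0.237 0.237 0.238 0.238 0.238 0.239 0.239 0.239] [0.25876382 0.56557176 0.24329498]
284 209 [ 0.448 -0.29   0.185]
293 204 [ 0.467 -0.292  0.192]
296 209 [ 0.48  -0.284  0.172]
299 228 [ 0.499 -0.272  0.112]
302 231 [ 0.499 -0.284  0.112]
305 231 [ 0.506 -0.285  0.111]
308 210 [ 0.494 -0.305  0.178]
311 205 [ 0.502 -0.302  0.186]
317 204 [ 0.516 -0.302  0.185]
320 220 [ 0.541 -0.285  0.127]
323 228 [ 0.546 -0.291  0.11 ]
326 226 [ 0.551 -0.294  0.115]
329 214 [ 0.555 -0.294  0.144]
332 204 [ 0.543 -0.315  0.184]
335 198 [ 0.549 -0.313  0.196]
338 195 [ 0.562 -0.305  0.195]
347 192 [ 0.604 -0.282  0.177]
350 195 [ 0.603 -0.294  0.177]
```

The start picture shows the same offset: tips at 0.236 where the report implies 0.202. So reported z is about 35 mm too low. I'll subtract 35 mm from every height and regrasp lower, on the straight side.

```bash
python3 -m inch '1 0 0 0 0 0 0;1 0 0 0 0 0 0;1 0 0 0 0 0 0;1 0 0 0 0 0 0;1 0 0 0 0 0 0;1 0 0 0 0 0 0;1 0 0 .01 0 0 0;1 0 0 .01 0 0 0;1 0 0 .008 0 0 0;1 0 0 .006 0 0 0;1 0 0 .002 0 0 0;1 0 0 0 0 0 0;1 0 0 0 0 0 0;1 0 0 0 0 0 0'; python3 -m inch '-1 0 0 0 0 0 0;-1 0 0 0 0 0 0;-1 0 0 0 0 0 0;-1 0 0 0 0 0 0;-1 0 0 0 0 0 0;-1 0 0 0 0 0 0;-1 0 0 0 0 0 0;-1 0 0 0 0 0 0'
```

```text
clock: 7.8
tool_pos: [0.5247, -0.2787, 0.0486]
eef_rot: [0.771, 0.636, 0.0, 0.0]
contact_force: [-0.2, -0.2, 1.0]
opening: 1.003
finger_force: 0.0
clock: 8.47
tool_pos: [0.5247, -0.2787, 0.0484]
eef_rot: [0.771, 0.636, 0.0, 0.0]
contact_force: [0.3, 0.1, 0.5]
opening: 0.581
finger_force: 20.0
```

```bash
python3 -m inch '-1 0 0 -.01 0 0 0;-1 0 0 -.02 0 0 0;-1 0 0 -.03 0 0 0;-1 0 0 -.03 0 0 0;-1 0 0 -.03 0 0 0;-1 0 0 -.03 0 0 0;-1 .005 0 -.02 0 0 0;-1 .01 0 -.01 0 0 0;-1 .025 -.004 0 0 0 0;-1 .03 -.004 0 0 0 0;-1 .03 -.004 0 0 0 0;-1 .03 -.004 0 0 0 0;-1 .03 -.004 0 0 0 0;-1 .03 -.004 0 0 0 0;-1 .03 -.004 0 0 0 0;-1 .03 -.004 0 0 0 0;-1 .03 -.004 0 0 0 0;-1 .03 -.004 0 0 0 0;-1 .03 -.004 0 0 0 0;-1 .03 -.004 0 0 0 0'; python3 -m inch '-1 .03 -.004 0 0 0 0;-1 .03 -.004 0 0 0 0;-1 .03 -.004 0 0 0 0;-1 .03 -.004 0 0 0 0;-1 .025 -.001 0 0 0 0;-1 .02 0 0 0 0 0;-1 .012 0 0 0 0 0;-1 .008 0 0 0 0 0;-1 .003 0 0 0 0 0;-1 0 0 0 0 0 0;-1 0 0 0 0 0 0;-1 0 0 0 0 0 0'; python3 go.py .567,.282,.049
```

```text
clock: 10.13
tool_pos: [0.546, 0.096, 0.2276]
eef_rot: [0.771, 0.637, -0.001, -0.001]
contact_force: [0.5, -0.3, -2.5]
opening: 0.584
finger_force: 20.0
clock: 11.13
tool_pos: [0.5667, 0.2796, 0.2284]
eef_rot: [0.772, 0.636, -0.0, 0.0]
contact_force: [-0.2, 0.0, -2.3]
opening: 0.581
finger_force: 20.0
tool shift mm [  2.6  -0.2 179.4]
turn left [ 0.0001  0.0011 -0.0051] t 11.1333 pos [0.5667 0.2796 0.2284] open 0.5805865481139006 F 19.99
```

```bash
python3 -m inch '-1 .002 0 .01 0 0 0;-1 0 0 .02 0 0 0;-1 0 0 .03 0 0 0;-1 0 0 .03 0 0 0;-1 0 0 .03 0 0 0;-1 0 0 .025 0 0 0;-1 0 0 .015 0 0 0;-1 0 0 .01 0 0 0;-1 0 0 .005 0 0 0;-1 0 0 .004 0 0 0;-1 0 0 0 0 0 0;-1 0 0 0 0 0 0;.5 0 0 0 0 0 0;.5 0 0 0 0 0 0;.6 0 0 0 0 0 0;.6 0 0 0 0 0 0;.6 0 0 0 0 0 0'; python3 go.py .567,.282,.2
```

```text
clock: 12.55
tool_pos: [0.5672, 0.2837, 0.0497]
eef_rot: [0.771, 0.636, 0.0, 0.0]
contact_force: [-0.4, 0.5, -0.2]
opening: 0.799
finger_force: 0.0
tool shift mm [  -1.6    0.2 -150.3]
turn left [ 0.0005 -0.0006 -0.0028] t 12.55 pos [0.5672 0.2837 0.0497] open 0.7992197540786828 F 0.0
```

```bash
python3 -m inch '.8 0 0 -.01 0 0 0;1 0 0 -.02 0 0 0;1 0 0 -.03 0 0 0;1 0 0 -.03 0 0 0;1 0 0 -.03 0 0 0;1 0 0 -.02 0 0 0;1 -.01 .006 -.01 0 0 0;1 -.02 .012 0 0 0 0;1 -.03 .018 0 0 0 0;1 -.03 .018 0 0 0 0;1 -.03 .018 0 0 0 0;1 -.03 .018 0 0 0 0;1 -.03 .018 0 0 0 0;1 -.03 .018 0 0 0 0;1 -.02 .012 0 0 0 0;1 -.015 .008 0 0 0 0;1 -.01 .004 0 0 0 0;1 -.005 .002 0 0 0 0;1 0 0 0 0 0 0;1 0 0 0 0 0 0';  python3 go.py .6708,-.0064,.045; python3 - <<'E'
from h import *
p,d=snapshot("scene");cv2.imwrite("pics/s2.png",cv2.resize(p[80:250,140:380,::-1],None,fx=3,fy=3,interpolation=2))
E
```

```text
clock: 14.22
tool_pos: [0.6663, 0.0007, 0.1991]
eef_rot: [0.771, 0.637, 0.0, -0.001]
contact_force: [-0.0, -0.3, -0.4]
opening: 1.002
finger_force: 0.0
tool shift mm [ -6.2   5.9 154.1]
turn left [-0.001  -0.001  -0.0017] t 14.2167 pos [0.6663 0.0007 0.1991] open 1.0020972936751538 F 0.0
```

View pics/s2.png

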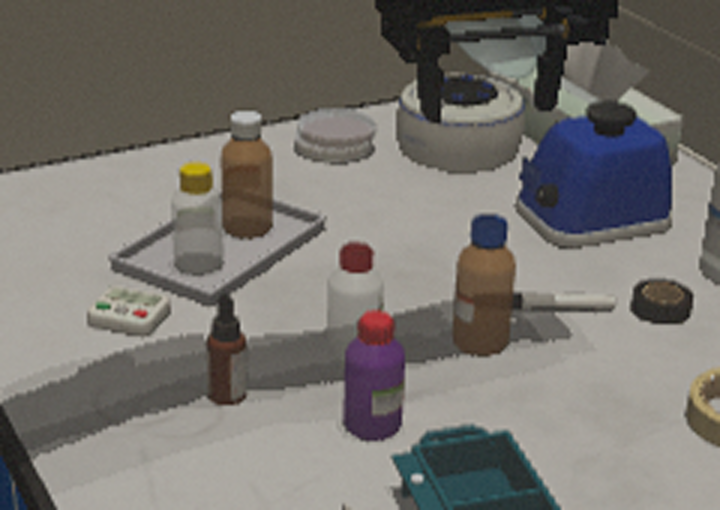

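Both look-alikes stand on the tray: the white cap at (245,180) and the yellow cap at (197,220). The blue-cap amber is at (485,285), under the gripper. Grasping it next.

```bash
python3 -m inch '1 -.003 .003 .01 0 0 0;1 -.003 .003 .02 0 0 0;1 0 0 .03 0 0 0;1 0 0 .03 0 0 0;1 0 0 .03 0 0 0;1 0 0 .02 0 0 0;1 0 0 .01 0 0 0;1 0 0 .004 0 0 0;1 0 0 0 0 0 0;1 0 0 0 0 0 0;1 0 0 0 0 0 0;-1 0 0 0 0 0 0;-1 0 0 0 0 0 0;-1 0 0 0 0 0 0;-1 0 0 0 0 0 0;-1 0 0 0 0 0 0;-1 0 0 0 0 0 0;-1 0 0 0 0 0 0;-1 0 0 0 0 0 0' 20; python3 go.py .5434,-.2057,.22
```

```text
clock: 15.85
tool_pos: [0.6718, -0.0075, 0.0454]
eef_rot: [0.771, 0.636, 0.0, 0.0]
contact_force: [1.3, -0.9, 0.4]
opening: 0.578
finger_force: 20.0
tool shift mm [-218.9  -88.4 -174.7]
turn left [ 0.0004 -0.0002 -0.0028] t 15.85 pos [ 0.6718 -0.0075  0.0454] open 0.5778435156367654 F 20.0
```

```bash
python3 -m inch '-1 0 0 -.01 0 0 0;-1 0 0 -.02 0 0 0;-1 0 0 -.03 0 0 0;-1 0 0 -.03 0 0 0;-1 0 0 -.03 0 0 0;-1 0 0 -.03 0 0 0;-1 -.005 -.002 -.02 0 0 0;-1 -.01 -.004 -.005 0 0 0;-1 -.02 -.008 0 0 0 0;-1 -.03 -.012 0 0 0 0;-1 -.03 -.012 0 0 0 0;-1 -.03 -.012 0 0 0 0;-1 -.03 -.012 0 0 0 0;-1 -.025 -.011 0 0 0 0;-1 -.02 -.008 0 0 0 0;-1 -.012 -.005 0 0 0 0;-1 -.006 -.002 0 0 0 0;-1 0 0 0 0 0 0;-1 0 0 0 0 0 0;-1 0 0 0 0 0 0'; python3 go.py .5434,-.2057,.05
```

```text
clock: 17.52
tool_pos: [0.5448, -0.2029, 0.22]
eef_rot: [0.77, 0.638, 0.001, -0.0]
contact_force: [0.1, 0.3, -1.6]
opening: 0.58
finger_force: 20.0
tool shift mm [ -3.2  -0.9 170. ]
turn left [ 0.0002 -0.0015 -0.0001] t 17.5167 pos [ 0.5448 -0.2029  0.22  ] open 0.5799023343638016 F 19.99
```

```bash
python3 -m inch '-1 -.002 -.001 .01 0 0 0;-1 -.001 0 .02 0 0 0;-1 0 0 .03 0 0 0;-1 0 0 .03 0 0 0;-1 0 0 .03 0 0 0;-1 0 0 .025 0 0 0;-1 0 0 .012 0 0 0;-1 0 0 .008 0 0 0;-1 0 0 .004 0 0 0;-1 0 0 0 0 0 0;-1 0 0 0 0 0 0;-1 0 0 0 0 0 0;.6 0 0 0 0 0 0;.6 0 0 0 0 0 0;.6 0 0 0 0 0 0;.6 0 0 0 0 0 0;.6 0 0 0 0 0 0'; python3 go.py .5434,-.2057,.2 .5595,.0315,.2
```

```text
clock: 18.93
tool_pos: [0.5424, -0.2078, 0.0516]
eef_rot: [0.771, 0.636, 0.0, 0.0]
contact_force: [0.8, -1.3, 1.0]
opening: 0.798
finger_force: 0.0
tool shift mm [   2.2    0.7 -148.4]
tool shift mm [235.9 -29.2  -0. ]
turn left [ 0.0006  0.     -0.0028] t 18.9333 pos [ 0.5424 -0.2078  0.0516] open 0.798201174772755 F 0.0
```

```bash
python3 -m inch '.8 0 0 -.01 0 0 0;1 0 0 -.02 0 0 0;1 0 0 -.03 0 0 0;1 0 0 -.03 0 0 0;1 0 0 -.03 0 0 0;1 .005 0 -.02 0 0 0;1 .015 -.002 -.01 0 0 0;1 .025 -.004 0 0 0 0;1 .03 -.004 0 0 0 0;1 .03 -.004 0 0 0 0;1 .03 -.004 0 0 0 0;1 .03 -.004 0 0 0 0;1 .028 -.004 0 0 0 0;1 .02 -.002 0 0 0 0;1 .013 0 0 0 0 0;1 .008 0 0 0 0 0;1 .004 0 0 0 0 0;1 0 0 0 0 0 0;1 0 0 0 0 0 0'; python3 go.py .5595,.0315,.02; python3 - <<'E'
from h import *
p,d=snapshot("top");P=cloud("top",d);print(top(P,d,345,172,.129,25))
p,d=snapshot("scene");cv2.imwrite("pics/s3.png",cv2.resize(p[100:320,160:380,::-1],None,fx=2.7,fy=2.7,interpolation=2))
E
```

```text
clock: 20.52
tool_pos: [0.5599, 0.0296, 0.2014]
eef_rot: [0.772, 0.636, -0.0, 0.0]
contact_force: [-0.2, -0.3, 0.3]
opening: 1.002
finger_force: 0.0
tool shift mm [  1.9  -0.8 181.4]
turn left [ 0.0002  0.001  -0.0048] t 20.5167 pos [0.5599 0.0296 0.2014] open 1.0019533874347721 F 0.0
(array([ 0.54219426, -0.20591722,  0.129     ]), array([ 0.54202709, -0.20595058,  0.12931192]), 132, 0.015444011276150927)
```

View pics/s3.png

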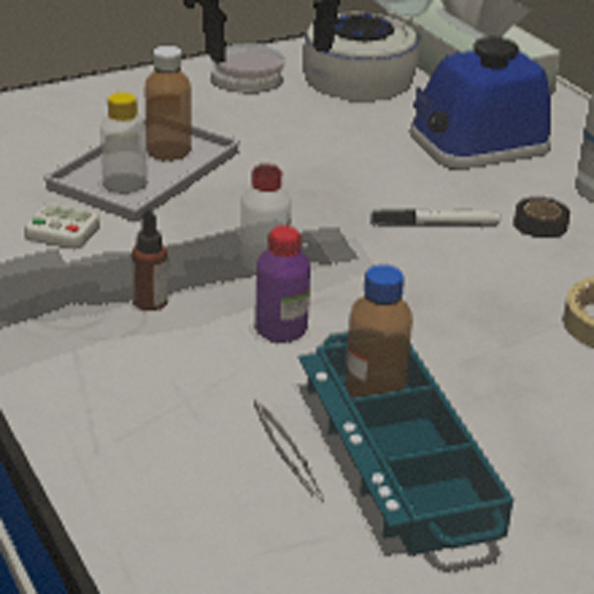

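The stain bottle stands in the one-dot bay (380,335), with its top at (0.542, -0.206) against a bay centre of (0.543, -0.206). Next is the red-cap white bottle (267,215).

```bash
python3 -m inch '1 .002 0 .01 0 0 0;1 0 0 .02 0 0 0;1 0 0 .03 0 0 0;1 0 0 .03 0 0 0;1 0 0 .03 0 0 0;1 0 0 .03 0 0 0;1 0 0 .015 0 0 0;1 0 0 .01 0 0 0;1 0 0 .005 0 0 0;1 0 0 0 0 0 0;1 0 0 0 0 0 0;1 0 0 0 0 0 0;-1 0 0 0 0 0 0;-1 0 0 0 0 0 0;-1 0 0 0 0 0 0;-1 0 0 0 0 0 0;-1 0 0 0 0 0 0;-1 0 0 0 0 0 0;-1 0 0 0 0 0 0;-1 0 0 0 0 0 0' 20; python3 go.py .5292,-.2803,.22
```

```text
clock: 22.28
tool_pos: [0.5608, 0.0332, 0.0214]
eef_rot: [0.771, 0.636, 0.0, 0.0]
contact_force: [0.8, 0.1, 0.5]
opening: 0.545
finger_force: 19.9
tool shift mm [-313.8   28.7 -198.6]
turn left [ 0.0009 -0.0002 -0.0029] t 22.2833 pos [0.5608 0.0332 0.0214] open 0.5447893160933996 F 19.89
```

```bash
python3 -m inch '-1 0 0 -.01 0 0 0;-1 0 0 -.02 0 0 0;-1 0 0 -.03 0 0 0;-1 0 0 -.03 0 0 0;-1 0 0 -.03 0 0 0;-1 0 0 -.03 0 0 0;-1 0 0 -.03 0 0 0;-1 -.005 0 -.015 0 0 0;-1 -.01 0 -.005 0 0 0;-1 -.02 .002 0 0 0 0;-1 -.03 .003 0 0 0 0;-1 -.03 .003 0 0 0 0;-1 -.03 .003 0 0 0 0;-1 -.03 .003 0 0 0 0;-1 -.03 .003 0 0 0 0;-1 -.03 .003 0 0 0 0;-1 -.03 .003 0 0 0 0;-1 -.025 .003 0 0 0 0;-1 -.02 .002 0 0 0 0;-1 -.012 .001 0 0 0 0'; python3 -m inch '-1 -.007 0 0 0 0 0;-1 -.004 0 0 0 0 0;-1 0 0 0 0 0 0;-1 0 0 0 0 0 0;-1 0 0 0 0 0 0'; python3 go.py .5292,-.2803,.026
```

```text
clock: 23.95
tool_pos: [0.5288, -0.2724, 0.2202]
eef_rot: [0.773, 0.635, -0.001, -0.001]
contact_force: [0.0, -0.4, -0.8]
opening: 0.543
finger_force: 19.9
clock: 24.37
tool_pos: [0.5298, -0.2777, 0.2212]
eef_rot: [0.771, 0.637, 0.0, -0.001]
contact_force: [0.4, 1.5, -2.5]
opening: 0.544
finger_force: 19.9
tool shift mm [-2.900e+00 -1.000e-01  1.952e+02]
turn left [-0.0003 -0.0013 -0.0004] t 24.3667 pos [ 0.5298 -0.2777  0.2212] open 0.5440801192955943 F 19.89
```

```bash
python3 -m inch '-1 -.002 0 .01 0 0 0;-1 0 0 .02 0 0 0;-1 0 0 .03 0 0 0;-1 0 0 .03 0 0 0;-1 0 0 .03 0 0 0;-1 0 0 .03 0 0 0;-1 0 0 .02 0 0 0;-1 0 0 .012 0 0 0;-1 0 0 .008 0 0 0;-1 0 0 .004 0 0 0;-1 0 0 0 0 0 0;-1 0 0 0 0 0 0;-1 0 0 0 0 0 0;.6 0 0 0 0 0 0;.6 0 0 0 0 0 0;.6 0 0 0 0 0 0;.6 0 0 0 0 0 0;.6 0 0 0 0 0 0'; python3 go.py .5292,-.2803,.2 .4291,.0136,.2
```

```text
clock: 25.87
tool_pos: [0.5291, -0.2816, 0.0276]
eef_rot: [0.771, 0.636, 0.0, 0.0]
contact_force: [-0.7, 0.8, 0.3]
opening: 0.8
finger_force: 0.0
tool shift mm [ 1.300e+00 -1.000e-01 -1.724e+02]
tool shift mm [ 2.696e+02 -1.541e+02 -1.000e-01]
turn left [ 0.0004  0.0001 -0.0028] t 25.8667 pos [ 0.5291 -0.2816  0.0276] open 0.7995429354595525 F 0.0
```

```bash
python3 -m inch '.8 0 0 -.01 0 0 0;1 0 0 -.02 0 0 0;1 0 0 -.03 0 0 0;1 0 0 -.03 0 0 0;1 0 0 -.03 0 0 0;1 0 0 -.03 0 0 0;1 .005 -.003 -.02 0 0 0;1 .015 -.008 0 0 0 0;1 .025 -.015 0 0 0 0;1 .03 -.018 0 0 0 0;1 .03 -.018 0 0 0 0;1 .03 -.018 0 0 0 0;1 .03 -.018 0 0 0 0;1 .03 -.017 0 0 0 0;1 .028 -.016 0 0 0 0;1 .02 -.011 0 0 0 0;1 .015 -.008 0 0 0 0;1 .01 -.004 0 0 0 0;1 .003 0 0 0 0 0;1 0 0 0 0 0 0'; python3 -m inch '1 0 0 0 0 0 0;1 0 0 0 0 0 0';python3 go.py .4291,.0136,.015; python3 - <<'E'
from h import *
p,d=snapshot("top");P=cloud("top",d);print(top(P,d,368,183,.109,22),top(P,d,251,224,.102))
E
```

```text
clock: 27.53
tool_pos: [0.4296, 0.0145, 0.1978]
eef_rot: [0.771, 0.637, 0.001, 0.0]
contact_force: [0.7, -0.2, 0.1]
opening: 1.001
finger_force: 0.0
clock: 27.7
tool_pos: [0.4296, 0.0127, 0.1975]
eef_rot: [0.772, 0.636, 0.0, 0.0]
contact_force: [-0.4, 0.4, -0.1]
opening: 0.998
finger_force: 0.0
tool shift mm [  0.8  -0.8 182.5]
turn left [ 0.0007  0.0002 -0.0047] t 27.7 pos [0.4296 0.0127 0.1975] open 0.9980971611675921 F 0.0
(array([ 0.52814946, -0.28167564,  0.109     ]), array([ 0.52859701, -0.2820593 ,  0.10885548]), 104, 0.013735109435187446) None
```

```bash
python3 -m inch '1 .001 0 .01 0 0 0;1 0 0 .02 0 0 0;1 0 0 .03 0 0 0;1 0 0 .03 0 0 0;1 0 0 .03 0 0 0;1 0 0 .03 0 0 0;1 0 0 .015 0 0 0;1 0 0 .01 0 0 0;1 0 0 .004 0 0 0;1 0 0 0 0 0 0;1 0 0 0 0 0 0;-1 0 0 0 0 0 0;-1 0 0 0 0 0 0;-1 0 0 0 0 0 0;-1 0 0 0 0 0 0;-1 0 0 0 0 0 0;-1 0 0 0 0 0 0;-1 0 0 0 0 0 0;-1 0 0 0 0 0 0;-1 0 0 0 0 0 0' 20; python3 -m inch '-1 0 0 0 0 0 0;-1 0 0 0 0 0 0;-1 0 0 0 0 0 0'; python3 go.py .5161,-.3491,.21
```

```text
clock: 29.42
tool_pos: [0.4335, 0.015, 0.0225]
eef_rot: [0.771, 0.636, -0.004, -0.003]
contact_force: [-0.1, -0.3, 0.1]
opening: 0.358
finger_force: 20.0
clock: 29.67
tool_pos: [0.4336, 0.015, 0.0225]
eef_rot: [0.771, 0.636, -0.004, -0.003]
contact_force: [-0.8, -0.0, 1.2]
opening: 0.357
finger_force: 20.0
tool shift mm [-342.1  148.5 -188.2]
turn left [-0.0088  0.0019 -0.0028] t 29.6667 pos [0.4336 0.015  0.0225] open 0.35671632789544405 F 19.96
```

```bash
python3 -m inch '-1 0 0 -.005 0 0 0;-1 0 0 -.015 0 0 0;-1 0 0 -.025 0 0 0;-1 0 0 -.03 0 0 0;-1 0 0 -.03 0 0 0;-1 0 0 -.03 0 0 0;-1 0 0 -.03 0 0 0;-1 0 0 -.02 0 0 0;-1 -.005 .003 -.005 0 0 0;-1 -.01 .006 0 0 0 0;-1 -.02 .01 0 0 0 0;-1 -.03 .013 0 0 0 0;-1 -.03 .013 0 0 0 0;-1 -.03 .013 0 0 0 0;-1 -.03 .013 0 0 0 0;-1 -.03 .013 0 0 0 0;-1 -.03 .013 0 0 0 0;-1 -.03 .013 0 0 0 0;-1 -.03 .013 0 0 0 0;-1 -.025 .01 0 0 0 0'; python3 -m inch '-1 -.02 .006 0 0 0 0;-1 -.012 .004 0 0 0 0;-1 -.007 .002 0 0 0 0;-1 -.003 0 0 0 0 0;-1 0 0 0 0 0 0;-1 0 0 0 0 0 0;-1 0 0 0 0 0 0'; python3 go.py .5161,-.3491,.027; python3 - <<'E'
from h import *
p,d=snapshot("scene");cv2.imwrite("pics/s4.png",cv2.resize(p[120:340,200:400,::-1],None,fx=2.7,fy=2.7,interpolation=2))
E
```

```text
clock: 31.33
tool_pos: [0.5083, -0.3076, 0.2109]
eef_rot: [0.772, 0.636, -0.004, -0.003]
contact_force: [0.2, 0.1, -1.1]
opening: 0.354
finger_force: 19.9
clock: 31.92
tool_pos: [0.513, -0.3467, 0.2118]
eef_rot: [0.771, 0.637, -0.003, -0.003]
contact_force: [-1.0, -0.2, -0.5]
opening: 0.358
finger_force: 19.9
tool shift mm [ -1.6   5.2 184.7]
turn left [-0.009   0.0006 -0.0012] t 31.9167 pos [ 0.513  -0.3467  0.2118] open 0.35758277781776115 F 19.94
```

View pics/s4.png

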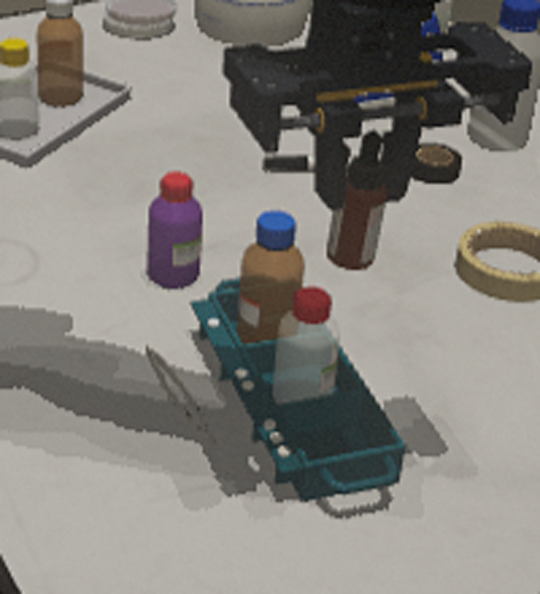

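The stain and rinse bottles stand in their bays at (270,280) and (308,350). The dropper is held with a slight lean (355,215), so I'll lower it gently and let it settle flat on its base.

```bash
python3 -m inch '-1 -.001 .003 .01 -.009 0 0;-1 -.001 .002 .02 0 0 0;-1 0 0 .03 0 0 0;-1 0 0 .03 0 0 0;-1 0 0 .03 0 0 0;-1 0 0 .025 0 0 0;-1 0 0 .015 0 0 0;-1 0 0 .008 0 0 0;-1 0 0 .006 0 0 0;-1 0 0 .004 0 0 0;-1 0 0 0 0 0 0;-1 0 0 0 0 0 0;-1 0 0 0 0 0 0'; python3 go.py .5161,-.3491,.027; python3 - <<'E'
from h import *
p,d=snapshot("scene");cv2.imwrite("pics/s5.png",cv2.resize(p[180:320,250:390,::-1],None,fx=4,fy=4,interpolation=2))
E
```

```text
clock: 33.05
tool_pos: [0.5179, -0.352, 0.035]
eef_rot: [0.771, 0.636, -0.0, 0.002]
contact_force: [0.3, -0.9, -1.0]
opening: 0.357
finger_force: 19.9
tool shift mm [ 2.5 -2.4  7.9]
turn left [ 0.0023  0.0026 -0.0028] t 33.05 pos [ 0.5179 -0.352   0.035 ] open 0.35707741713980684 F 19.94
```

View pics/s5.png

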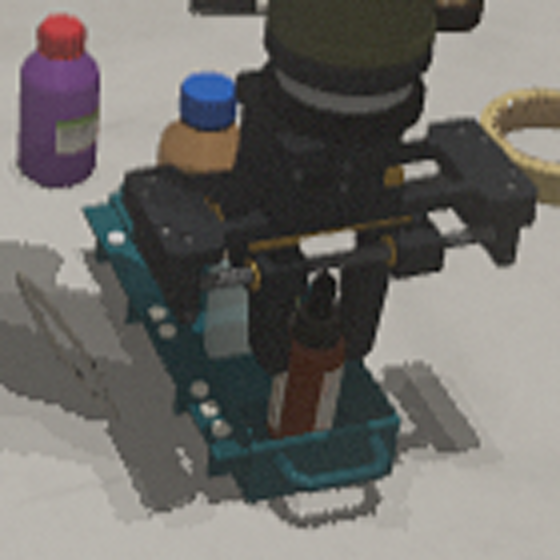

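```bash
python3 -m inch '-1 .001 -.001 .003 -.03 0 0;-1 0 0 .002 -.02 0 0;-1 0 0 .001 0 0 0;-1 0 0 .001 0 0 0;-1 0 0 0 0 0 0;-1 0 0 0 0 0 0;-1 0 0 0 0 0 0'; python3 go.py .5161,-.3491,.027; python3 - <<'E'
from h import *
for z in(.004,.106):
  m=camera_model("scene");c=np.array(m["view"])@[.517,-.351,z,1];q=np.array(m["intrinsics"])@c[:3];print(q[:2]/q[2])
E
```

```text
clock: 33.68
tool_pos: [0.5172, -0.3505, 0.0271]
eef_rot: [0.771, 0.636, 0.015, 0.02]
contact_force: [-0.5, -0.8, -0.6]
opening: 0.356
finger_force: 19.9
tool shift mm [ 1.2 -1.3  0. ]
turn left [ 0.051   0.0022 -0.0024] t 33.6833 pos [ 0.5172 -0.3505  0.0271] open 0.3558097464752746 F 19.94
[322.82834937 288.44882993]
[327.76477534 249.6330367 ]
```

True vertical projects at about 7° from image vertical here, so the lean was mostly perspective. I'll undo the turn and release.

```bash
python3 -m inch '-1 0 0 0 .03 0 0;-1 0 0 0 .02 0 0;-1 0 0 0 0 0 0;-1 0 0 0 0 0 0;0 0 0 0 0 0 0;0 0 0 0 0 0 0;.1 0 0 0 0 0 0;.3 0 0 0 0 0 0;.3 0 0 0 0 0 0;.3 0 0 0 0 0 0'; python3 go.py .5161,-.3491,.2;  python3 -m inch '.3 0 0 -.01 0 0 0;.3 0 0 -.02 0 0 0;.3 0 0 -.03 0 0 0;.3 0 0 -.03 0 0 0;.3 0 0 -.03 0 0 0;.3 0 0 -.03 0 0 0;.3 .01 0 -.02 0 0 0;.3 .02 0 0 0 0 0;.3 .03 0 0 0 0 0;.3 .03 0 0 0 0 0;.3 .03 0 0 0 0 0;.3 .03 0 0 0 0 0;.3 .03 0 0 0 0 0;.3 .03 0 0 0 0 0;.3 .03 0 0 0 0 0;.3 .03 0 0 0 0 0;.3 .02 0 0 0 0 0;.3 .01 0 0 0 0 0;.3 0 0 0 0 0 0;.3 0 0 0 0 0 0'; python3 - <<'E'
from h import *
np.set_printoptions(precision=4,suppress=True)
p,d=snapshot("top");P=cloud("top",d)
o=np.array([.53,-.2764]);A=np.c_[[.982,-.187],[.187,.982]]
t=np.array([.528,.260]);B=np.c_[[.870,.492],[-.492,.870]]
for n,h,c,M,g in[("stain",.129,o,A,(.542,-.206)),("rinse",.109,o,A,(.528,-.282)),("oil",.106,o,A,(.516,-.349)),("oddA",.129,t,B,(.567,.283)),("oddW",.109,t,B,(.493,.233))]:
    V=np.array(camera_model("top")["view"])@[*g,h,1];q=np.array(camera_model("top")["intrinsics"])@V[:3];u,v=(q[:2]/q[2]).astype(int)
    x=top(P,d,u,v,h,16);print(n,x and (M.T@(x[0][:2]-c),x[1][2],x[2]))
cv2.imwrite("pics/t2.png",p[100:300,100:430,::-1].repeat(2,0).repeat(2,1))
p,d=snapshot("scene");cv2.imwrite("pics/s6.png",cv2.resize(p[100:320,150:380,::-1],None,fx=2.7,fy=2.7,interpolation=2))
E
```

```text
clock: 34.52
tool_pos: [0.5166, -0.3505, 0.027]
eef_rot: [0.771, 0.636, -0.001, 0.001]
contact_force: [0.9, 0.8, 0.4]
opening: 0.651
finger_force: 0.0
tool shift mm [   1.    -0.6 -173. ]
turn left [ 0.0007  0.0019 -0.003 ] t 34.5167 pos [ 0.5166 -0.3505  0.027 ] open 0.6510468511550064 F 0.0
clock: 36.18
tool_pos: [0.5734, -0.0566, 0.1968]
eef_rot: [0.771, 0.636, -0.001, 0.001]
contact_force: [-0.1, -1.4, -0.1]
opening: 0.649
finger_force: 0.0
stain (array([-0.0012,  0.0715]), np.float64(0.1297889426167075), 131)
rinse (array([-0.0004, -0.0056]), np.float64(0.10886902778110513), 105)
oil (array([-0.005 , -0.0745]), np.float64(0.10279017537552132), 18)
oddA (array([0.0449, 0.0003]), np.float64(0.12951332828332462), 135)
oddW (array([-0.0322, -0.0141]), np.float64(0.10780861256598051), 5)
```

View pics/s6.png

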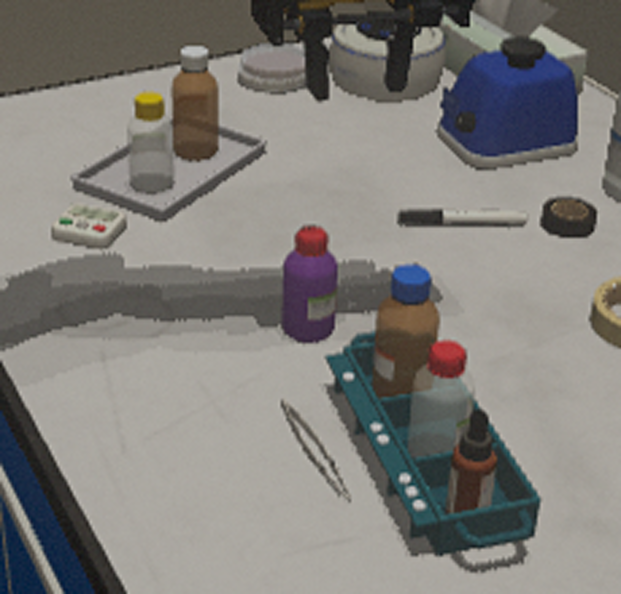

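All three bottles stand upright in their bays ((405,330), (440,400), (472,465)), within about 5 mm of the centres. Both look-alikes are on the tray ((150,145), (195,105)), and the timer and forceps have not moved. Handing in.

```bash
python3 -c "
from plant import r
print(r.finish_job())"
```

```text
the job is handed in; nothing more can be done
None
```

The job is handed in after about 36 s on the robot's clock: the last pictures show the three set bottles upright in their dotted bays, both look-alikes on the steel tray, and the timer and forceps where they lay; the hand-in returned no verdict.

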